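# Start the clamp nut on the grater's stud

## Task

The rotary grater is being put back together after washing up: set its loose flange nut squarely on the fixed stud, flange down, and start it by backing it off (anticlockwise from above) under light pressure until the thread drops in, then turn it forward (clockwise) just until its flange lies flat on the grating disc. Do not force or tighten it, leave the other things where they are, and let go of the nut.

Things in the scene. Friction and masses are not known exactly. Their poses are not given: they have to be found in the camera images.
- nut: Loose dark steel hex flange nut, about 150 g (varies), lying flange down. Origin: centre of its underside (flange face); z is its axis, up. Round flange 72 mm wide, 5 mm thick; above it a hexagon 56 mm across flats, from 5 to 24 mm above the origin; its flats face 0, 60, 120, 180, 240 and 300 degrees about z from its x axis. Bore 44 mm.
- nut_lugs (a point): Point on the nut's axis, 12 mm above its underside, axes as the nut's: centre of four round lugs inside the bore, 90 degrees apart, each 5 mm thick (up and across), leaving a free circle 30 mm wide between their tips. On the stud the nut has about 2 mm of play to each side.
- grater: Rotary grater held to the drainer by its suction foot: it cannot move (white round foot, 124 mm wide with a small grey lever, level steel grating disc 132 mm wide on top). Origin: centre of the underside; z up.
- seat (a point): Centre of the top face of the grating disc, 43 mm above the grater's origin, on the stud's axis; z up. The nut is home when its flange lies on this face. Turning it on past there only tightens it, and its clamping force then grows steeply within a few degrees (a turning moment of 0.4 N m is already firm).
- stud_tip (a point): Top of the fixed upright steel stud, 42 mm above the seat, on its axis. Core 26 mm wide, tapering to 17 mm over the top 8 mm. Round it are four equal right-hand thread segments, 40 mm over their outsides, with a gap of about 26 degrees between neighbours. Which way the gaps face differs every time, is not reported, and has nothing to do with any axes given here.
- thread_top (a point): Level tops of the segments, 24 mm above the seat, on the axis: a nut laid there has its underside 14.5 mm above the seat. Each top's last 9 degrees clockwise are a stop tooth 4 mm high (18.5 mm if a nut lands on it), which jams a nut turned clockwise. Backed off (85 degrees at most) the lugs come over the gaps, the next tooth stops them and the nut can sink; a lucky one drops straight in.
- gap_floor (a point): On the stud's axis, 15 mm above the seat: floor of the gaps. A nut with its lugs here has its underside 5.5 mm above the seat. From here turning it clockwise runs the lugs under the segments and takes it down 0.1 mm a degree, with 1.2 mm of axial play; the flange meets the disc after about 55 degrees, and the nut tightens and stops at about 65 to 70.
- scrub_brush: Bystander: blue scrubbing brush with a bow handle, 30 x 85 x 55 mm, origin under its centre.
- shaker_1: Bystander: small shaker with a grey dome cap, 44 mm wide, 90 mm high, origin under its centre.
- tin: Bystander: flat round food tin, 86 mm wide, 40 mm high, origin under its centre.
- matchbox_1: Bystander: matchbox, 36 x 52 x 14 mm, origin under its centre.
Mind the look-alikes: they are no part of the job. Leave any orange look-alike of the nut alone.

How it is judged (in metres and radians):
On the way:
1. the nut has dropped into the thread: on the stud, level, its underside less than 9 mm above the disc (z of nut in the frame of seat below 0.009 m and horizontal distance between nut and seat below 0.004 m and angle between nut's own z axis and vertical below 0.08 rad), for 0.2 s.
At the end, for the whole second after the job is handed in: The nut is on the stud, flange down, turned into the thread until its underside is within 1.5 mm of the disc, within 4 mm of the stud's axis, level within 0.05 rad, at rest and released (z of nut in the frame of seat below 0.0015 m and horizontal distance between nut and seat below 0.004 m and angle between nut's own z axis and vertical below 0.05 rad and linear speed of nut below 0.01 m/s and contact force between nut and the fingers below 0.1 N); the robot touches nothing.
It fails at once if the nut is forced: more than 60 N in all between it and the grater or its stud (contact force between nut and grater above 60 N).
It fails at once if a bystander is moved by more than 20 mm (distance of any of scrub_brush, shaker_1, tin, matchbox_1 from where it was at the start of the episode above 0.02 m).
It also fails if it takes over 67 s, if anything falls off the work surface, if the arm or the gripper's body presses on something with over 40 N, if the wrist force passes 120 N, or if a joint passes its speed limit or range.

## Robot

A 6-joint arm with a two-finger parallel gripper is mounted at the origin on a cart in front of the work surface, level with it; the furniture and walls round the work are solid. World frame = base frame: x ahead of the robot, y to its left, z up, the work surface at z = 0. Lengths are in m, angles in degrees, forces in N, time in s.
With the tool pointing down it reaches from about 0.35 to 0.875 m from the base axis. Payload 4.2 kg.
Tool frame: the origin (TCP) lies midway between the tips of the shut fingers; the grasp point (between the pads) lies 19 mm behind it (r.pinch_z is the distance from the TCP to the grasp point, in m); z points along the fingers, y is the line along which they close (so a half turn about z gives the same grasp; the last joint's range is limited). The gripper opens to 87 mm and grips with 3 to 60 N. Pads are 19 mm wide; open, the fingers measure 117 mm over their backs; the gripper's body (75 mm by 190 mm) begins 51 mm behind the grasp point.
Start: joints at [-54.397, 22.042, 0.453, 0, -68.411, -14.817], TCP at [0.222, -0.584, 0.223] pointing down, gripper open.
Joint ranges: [-179.83, 179.83], [-69.29, 118.12], [-61.27, 80.66], [-181.25, 117.63], [-171.15, -9.14], [-177.46, 177.46]. Speed limits (degrees/s): [159.86, 159.86, 180, 180, 180, 180].

## Interface

Orientations are given as a 3x3 rotation matrix whose columns are the frame's x, y, z axes.
In Python, from station import r, imaging, models gives the robot as it stands. The module is installed in compiled form; this text tells all that it offers.
- The arm moves only by the tool apply_moves, never from a script. Its argument "moves" is a list of rows, each a list of 2 entries, a list of its own where there are three numbers: the shift along the tool's x, y, z in m, then the turn about the tool's z in degrees. A call has 1 to 5 rows; each row shifts and turns the commanded pose from where the row before left it, along the tool's axes as they then stand; what a row does not reach is not made up. A row lasts 1/12 s, in which the tool goes at most 41.7 mm and 7.16 degrees, less where a joint would pass 70% of its speed; a pose out of reach is approached as far as the arm can. A call is refused whole if a number of a shift passes 0.0417 or a number of a turn 7.16, either way. A call with a gripper value outside its range is refused whole. "hand" is the finger opening in m, from 0 to 0.087, set as the call begins (left out, the last holds). The fingers move at their own pace and stop on an object; the grip force is fixed at half the most. Time passes only in rows, so rows that do not move let the fingers close. It gives the time, the measured TCP pose, the force, the opening and the grip force at its end, in the units of the state.
- r.sense(): the state, without advancing time (a new reading comes with each control period).
- imaging.capture(name): name is "side" or "top"; returns a dict with "frame" (420x560x3 uint8, blue, green, red), "intrinsics" (3x3 intrinsics, pixels), "eye" and "orientation" of the camera in the world. Camera axes: x right, y down, z forward; pixel columns grow to the right and rows downward; lengths in m; the calibration is good to about 2 mm. A picture is of the moment at which its call begins. There is no depth.
- r.finish_job(): hands the job in; it is judged then, once.
Trained networks look in a picture, given as the dict that the camera call returned (one of the last four; its "shot" number tells which), for a name from the list of things; names that differ only in an ending like _2 or _b are one class to them, and where a whole thing is asked for, a point or a joint stands for the part that bears it (a point fixed in the world has none). Each returns a list of dicts, best first, with "confidence" (0 to 1); they miss things now and then, are a little off and sometimes report something else, mostly with a low value. They report only what shows in the picture. A call takes as long as a camera call. They do not tell look-alikes from the thing itself.
- models.cut_out(picture, target): "region" (420x560 bool, what is visible of it) and "extent" ([left, top, width, height] as shares, 0 to 1, of the picture: columns of its width, rows of its height, round what is visible of it).
- models.place_of(picture, target): "at" ([column, row] as shares, 0 to 1, of the picture: columns of its width, rows of its height: a listed point, or the origin of a listed thing).
The state is a dict: "time_s": time; "joints": joint angles; "joint_velocities": joint speeds; "effort": joint torques, N m; "tcp_pos": TCP position; "ee_rot": TCP orientation; "wrist_force": force on the tool from outside, world axes, zero at the start; "moment": the same for the moment, N m; "gripper_width": opening from 0.0 (shut) to 1.0 (fully open); "gripper_force": force on a finger pad.
Only numpy, scipy, OpenCV 4.12 (cv2) and the standard library are available. Lean on these libraries where they do the work, as an engineer would, in place of code of your own. Each camera call takes 0.05 s, during which the arm holds its last target. There are 200 camera calls.

## Working session

There is one attempt and no reset: what is moved stays moved. The work goes in short steps, Python scripts to look and compute and a tool call to move; the robot and the scene stay as the last step left them, time stands still between calls to the robot, and variables do not carry over. Pictures are saved under pics/ and viewed, at most 10 in all, crops included, and the job is handed in when it is done.

Besides the shell and the picture viewer there is one more tool, called after "Call:" as name(argument=value, ...), one argument or row to a line, values as JSON. apply_moves: Moves the arm, as the interface text tells. Its arguments: {"type":"object","properties":{"moves":{"type":"array"},"hand":{"type":"number"}},"required":["moves"]}

```bash
mkdir -p pics; cat > h.py <<'E'
import numpy as np, cv2
from station import r, imaging, models
def ray(p,at):
    K=np.array(p["intrinsics"]);h,w=p["frame"].shape[:2]
    d=np.array(p["orientation"])@np.linalg.solve(K,[at[0]*w,at[1]*h,1]);return np.array(p["eye"]),d/np.linalg.norm(d)
def tri(rs):
    A=sum(np.eye(3)-np.outer(d,d) for e,d in rs);b=sum((np.eye(3)-np.outer(d,d))@e for e,d in rs)
    x=np.linalg.solve(A,b);return x,[round(float(np.linalg.norm(np.cross(x-e,d)))*1000,1) for e,d in rs]
def proj(p,X):
    c=np.array(p["orientation"]).T@(np.array(X)-p["eye"]);u=np.array(p["intrinsics"])@c;return u[:2]/u[2]
def onz(p,at,z):
    e,d=ray(p,at);return e+d*(z-e[2])/d[2]
E
python3 - <<'E'
from h import *
np.set_printoptions(precision=4,suppress=True)
s=r.sense();print(s['time_s'],s['tcp_pos'],s['ee_rot'],r.pinch_z)
P={n:imaging.capture(n) for n in("side","top")}
for n,p in P.items(): cv2.imwrite(f"pics/{n}0.png",p["frame"]);print(n,p["eye"],p["orientation"])
for t in("nut","nut_lugs","grater","seat","stud_tip","thread_top","scrub_brush","shaker_1","tin","matchbox_1"):
    print(t)
    for n,p in P.items():
        for o in models.place_of(p,t)[:3]: print("  ",n,round(o["confidence"],2),np.array(o["at"])*[560,420],onz(p,o["at"],0.0))
E
```

```text
0.0 [ 0.2216 -0.5837  0.2215] [[-0.935  -0.3547 -0.0008]
 [-0.3547  0.935   0.002 ]
 [ 0.0001  0.0021 -1.    ]] 0.0187
side [ 0.3836 -0.9042  0.4495] [[ 0.9822 -0.0898  0.1649]
 [-0.1859 -0.3393  0.9221]
 [-0.0268 -0.9364 -0.3499]]
top [0.4429 0.0933 0.9444] [[ 0.0232 -0.9901  0.1383]
 [-0.9992 -0.0276 -0.0297]
 [ 0.0333 -0.1375 -0.9899]]
nut
   side 0.8 [298.816 285.894] [ 0.5542 -0.1374  0.    ]
   side 0.59 [230.776 296.688] [ 0.425  -0.1468  0.    ]
   top 0.89 [374.08 224.28] [ 0.5488 -0.1464  0.    ]
   top 0.69 [197.176 277.41 ] [0.4161 0.2609 0.    ]
   top 0.57 [376.824 276.906] [ 0.4265 -0.1519  0.    ]
nut_lugs
   side 0.87 [229.376 291.816] [ 0.424  -0.1289  0.    ]
   side 0.68 [297.584 282.618] [ 0.5547 -0.1248  0.    ]
   top 0.98 [376.208 277.284] [ 0.4256 -0.1505  0.    ]
   top 0.75 [374.808 222.684] [ 0.5526 -0.1482  0.    ]
grater
   side 0.97 [280.784 228.102] [0.5742 0.1463 0.    ]
   top 0.81 [255.472 212.52 ] [0.569  0.1332 0.    ]
seat
   side 0.78 [275.184 213.108] [0.5791 0.2503 0.    ]
   top 0.58 [258.72  215.502] [0.5622 0.1254 0.    ]
stud_tip
   side 0
[... 470 characters left out ...]
243.306] [0.6917 0.0255 0.    ]
   side 0.58 [211.288 212.394] [0.4135 0.2993 0.    ]
   top 0.79 [302.4   166.698] [0.6825 0.025  0.    ]
   top 0.25 [186.816 185.514] [0.6285 0.2963 0.    ]
shaker_1
   side 0.87 [210.392 214.704] [0.4103 0.2825 0.    ]
   side 0.43 [286.216 204.708] [0.6204 0.3064 0.    ]
   top 0.67 [193.424 279.72 ] [0.4107 0.2691 0.    ]
tin
   side 0.88 [285.6   202.608] [0.6221 0.3237 0.    ]
   top 0.69 [186.984 188.58 ] [0.6212 0.2955 0.    ]
   top 0.41 [255.192 214.494] [0.5643 0.1337 0.    ]
matchbox_1
   side 0.63 [223.496 260.106] [ 0.4235  0.0052 -0.    ]
   top 0.7 [374.192 222.18 ] [ 0.5538 -0.1467  0.    ]
   top 0.6 [307.776 279.594] [0.4168 0.0081 0.    ]
```

```bash
python3 - <<'E'
import cv2,numpy as np
a=cv2.imread("pics/side0.png")[130:350,130:430];b=cv2.imread("pics/top0.png")[120:340,150:450]
cv2.imwrite("pics/both0.png",cv2.resize(np.hstack([a,b]),(800,293),interpolation=cv2.INTER_CUBIC))
c=cv2.imread("pics/top0.png")
x=[cv2.resize(c[200:300,340:420],(400,500),interpolation=cv2.INTER_CUBIC),cv2.resize(c[162:262,216:296],(400,500),interpolation=cv2.INTER_CUBIC)]
cv2.imwrite("pics/zoom0.png",np.hstack(x))
E
```

```text
(no output)
```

View pics/both0.png

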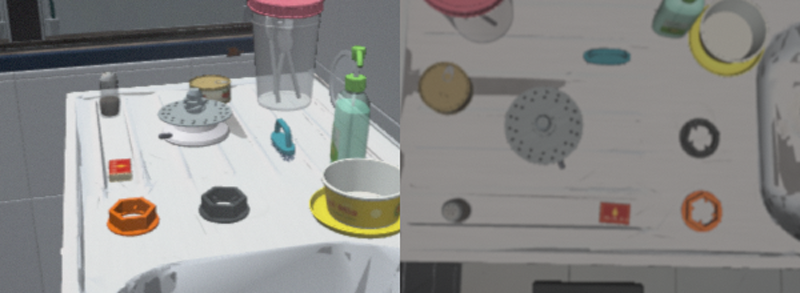

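View pics/zoom0.png

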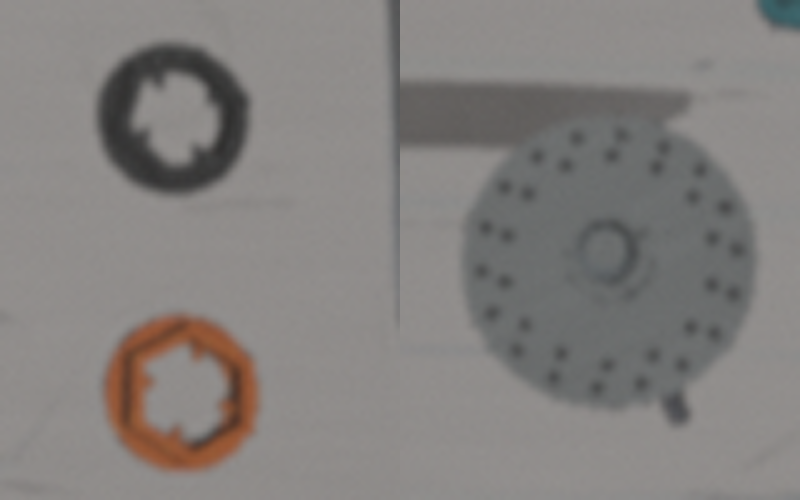

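The dark nut is at top pixel ~(374,223) and side pixel ~(298,285). The orange look-alike is at top ~(377,277), and the grater at top ~(257,214). Next I need precise centres and the hexagon's orientation.

```bash
cat > m.py <<'E'
from h import *
from scipy.optimize import least_squares
np.set_printoptions(precision=4,suppress=True)
P={n:imaging.capture(n) for n in("side","top")}
def pick(l,c): return min(l,key=lambda o:np.hypot(*(np.array([o["extent"][0]+o["extent"][2]/2,o["extent"][1]+o["extent"][3]/2])*[560,420]-c)))
C={}
for n,cn,cg in(("side",(298,283),(276,215)),("top",(374,223),(257,214))):
    p=P[n]
    for t,c in(("nut",cn),("grater",cg)):
        L=models.cut_out(p,t)
        if not L: print(n,t,"none");continue
        o=pick(L,c);m=o["region"].astype(np.uint8);C[n,t]=m
        print(n,t,round(o["confidence"],2),np.array(o["extent"])*[560,420,560,420],m.sum())
def ring(x,y,z,R): a=np.linspace(0,2*np.pi,72,endpoint=False);return np.c_[x+R*np.cos(a),y+R*np.sin(a),0*a+z]
def mask(p,pts): # convex hull silhouette
    q=np.array([proj(p,X) for X in pts]).astype(np.float32)
    return cv2.convexHull(q)
def hexp(x,y,z,a): return np.array([[x+.03233*np.cos(a+k*np.pi/3+np.pi/6),y+.03233*np.sin(a+k*np.pi/3+np.pi/6),z] for k in range(6)])
def hullcontour(m): return cv2.convexHull(max(cv2.findContours(m,0,1)[0],key=len))[:,0].astype(float)
def fit(t,x0,zf):
    def res(v):
        out=[]
        for n in("side","top"):
            if (n,t) not in C: continue
            h=mask(P[n],zf(v))
            out+=[cv2.pointPolygonTest(h,(float(a),float(b)),True) for a,b in hullcontour(C[n,t])]
        return out
    s=least_squares(res,x0,diff_step=1e-3,loss="soft_l1");return s.x,np.abs(s.fun).mean()
print("nut z free",fit("nut",[.55,-.146,.001],lambda v:np.r_[ring(v[0],v[1],v[2],.036),ring(v[0],v[1],v[2]+.005,.036)]) if 0 else "")
if __name__=="__main__":
    for a in range(0,60,5):
        print(a,*fit("nut",[.55,-.144,.001],lambda v:np.r_[ring(v[0],v[1],v[2],.036),ring(v[0],v[1],v[2]+.005,.036),hexp(v[0],v[1],v[2]+.024,np.radians(a))]))
    T={}
    for n,p in P.items():
        for t,sh in (("nut",(340,190) if n=="top" else (264,249)),):
            pass
    a=P["side"]["frame"][255:310,260:338];b=P["top"]["frame"][195:250,336:414]
    f=lambda i:cv2.resize(np.clip((i.astype(float)/i.max())**.5*255,0,255).astype(np.uint8),(400,282),interpolation=cv2.INTER_CUBIC)
    g=lambda i:cv2.resize(i,(400,282),interpolation=cv2.INTER_CUBIC)
    s=P["side"]["frame"][180:235,237:315];d=P["top"]["frame"][185:240,217:295]
    cv2.imwrite("pics/z1.png",np.vstack([np.hstack([f(a),f(b)]),np.hstack([g(s),g(d)])]))
E
python3 m.py
```

```text
side nut 0.89 [278.992 270.102  38.696  27.594] 870
side grater 0.81 [248.304 195.72   56.504  43.008] 1716
top nut 0.64 [360.024 209.58   31.808  29.61 ] 559
top grater 0.83 [228.088 184.212  56.112  60.018] 2736
nut z free 
0 [ 0.5512 -0.1458  0.0026] 0.194629180578135
5 [ 0.5511 -0.1458  0.0025] 0.2249423919929367
10 [ 0.551  -0.1457  0.0023] 0.24912806294009357
15 [ 0.551  -0.1457  0.0023] 0.25353644545300025
20 [ 0.551  -0.1458  0.0023] 0.2536944627398945
25 [ 0.5508 -0.1457  0.0027] 0.2856866459983513
30 [ 0.5508 -0.1457  0.0028] 0.3216605430027322
35 [ 0.5507 -0.1456  0.0028] 0.34776879043158465
40 [ 0.5508 -0.1456  0.0028] 0.29799588066514926
45 [ 0.5509 -0.1457  0.0028] 0.23411898939764245
50 [ 0.551  -0.1457  0.0027] 0.20527491688929825
55 [ 0.5511 -0.1457  0.0027] 0.19310104969179526
```

View pics/z1.png

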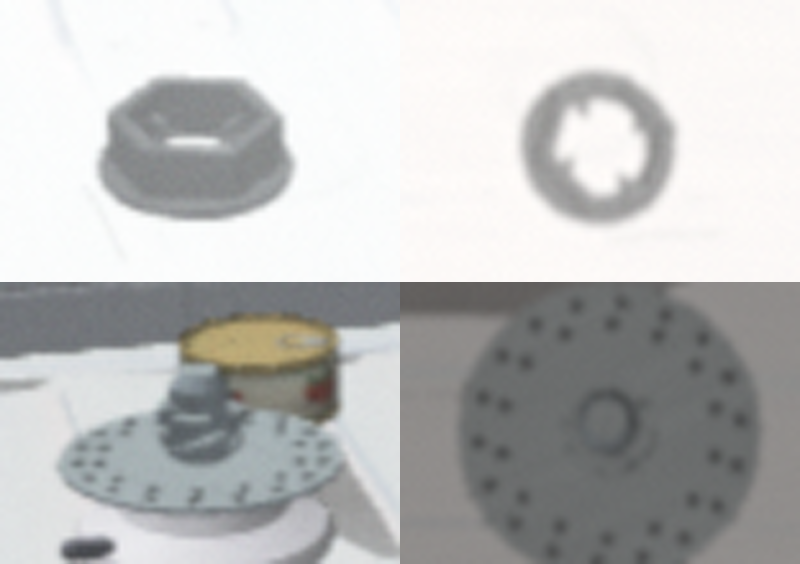

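```bash
cat > n.py <<'E'
import m
from m import *
pts=np.array([(108,122),(153,80),(245,80),(283,122),(232,150),(130,148)])/5.128+[260-.4,255-.4]
for x in ((.551,-.1458),):
  def res(v):
    H=[proj(P["side"],X) for X in hexp(v[1],v[2],.024,np.radians(v[0]))]
    return [min(np.hypot(*(q-h)) for h in H) for q in pts]
  for a0 in(50,56,62): s=least_squares(res,[a0,*x],x_scale=[1,.001,.001],diff_step=1e-4);print("hex",s.x,s.fun)
def disc(v):return np.r_[ring(v[0],v[1],v[2],.066),ring(v[0],v[1],v[2]-.002,.066)]
def full(v): x,y,z=v; return np.r_[disc(v),ring(x,y,z-.043,.062),ring(x,y,z+.042,.0085),ring(x,y,z+.034,.013)]
# disc contour: top view, drop lever by robust loss
def res(v):
    out=[cv2.pointPolygonTest(mask(P["top"],full(v)),(float(a),float(b)),True) for a,b in hullcontour(C["top","grater"])]
    return out+[cv2.pointPolygonTest(mask(P["side"],full(v)),(float(a),float(b)),True) for a,b in hullcontour(C["side","grater"])]
s=least_squares(res,[.57,.13,.043],diff_step=1e-3,loss="soft_l1",f_scale=.5);print("grater",s.x,np.abs(s.fun).mean())
for t,zr in(("seat",.043),("stud_tip",.085),("thread_top",.067),("grater",0)):
    b={}
    for n,c in(("side",(276,213)),("top",(257,213))):
        L=[o for o in models.place_of(P[n],t) if np.hypot(*(np.array(o["at"])*[560,420]-c))<25]
        if L:b[n]=L[0]["at"]
    if len(b)==2: print(t,*tri([ray(P[n],b[n]) for n in b]),"top@z",onz(P["top"],b["top"],zr))
E
python3 n.py
```

```text
side nut 0.97 [281.288 272.118  37.296  26.418] 882
side grater 0.72 [250.376 196.098  55.72   40.992] 1804
top nut 0.94 [359.072 210.504  31.92   30.702] 475
top grater 0.58 [229.32  183.582  54.208  60.396] 2747
nut z free 
hex [55.9353  0.5542 -0.139 ] [4.8463 6.8218 4.7478 0.656  3.2244 3.0484]
hex [71.5872  0.5489 -0.1467] [2.1239 0.6972 0.5141 0.4991 1.4224 1.8113]
hex [71.5655  0.5489 -0.1467] [2.1179 0.7005 0.5113 0.4877 1.4329 1.8128]
grater [0.56   0.1262 0.0488] 0.5453938566915518
seat [0.5619 0.1306 0.04  ] [2.5, 2.5] top@z [0.559  0.1307 0.043 ]
stud_tip [0.5572 0.1285 0.0938] [3.4, 3.4] top@z [0.5618 0.1284 0.085 ]
thread_top [0.564  0.1309 0.0726] [4.4, 4.4] top@z [0.5693 0.1307 0.067 ]
grater [ 0.5637  0.1267 -0.0049] [0.7, 0.7] top@z [0.5638 0.1265 0.    ]
```

```bash
cat > o.py <<'E'
from m import *
q=lambda u,v:((u-.4)/560,(v-.4)/420)
S,T=P["side"],P["top"]
print("disc",*tri([ray(S,q(276.3,214.1)),ray(T,q(257.7,214.2))]),onz(T,q(257.7,214.2),.043),onz(S,q(276.3,214.1),.043))
print("tip",*tri([ray(S,q(274.6,197.2)),ray(T,q(257.6,212.4))]),onz(T,q(257.6,212.4),.085),onz(S,q(274.6,197.2),.085))
def im(p,c,r0,k=8):
    x0,y0=int(c[0])-25,int(c[1])-18
    i=p["frame"][y0:y0+36,x0:x0+50].astype(float);i=np.clip((i/i.max())**.5*255,0,255).astype(np.uint8)
    i=cv2.resize(i,(400,288),interpolation=cv2.INTER_CUBIC)
    for pts,col in r0:
        L=np.array([((proj(p,X)-[x0,y0])+.5)*k for X in pts]);cv2.polylines(i,[L.astype(np.int32)],True,col,1)
    return i
N=(.551,-.1458)
rows=[]
for a in(57,68):
    r0=[(ring(*N,0.002,.036),(0,160,0)),(hexp(*N,.0255,np.radians(a)),(0,0,255)),(ring(*N,.0255,.022),(255,0,0))]
    rows.append(np.hstack([im(S,(298,283),r0),im(T,(374,223),r0)]))
cv2.imwrite("pics/ov.png",np.vstack(rows))
# gradient score
for n,p in P.items():
    g=cv2.GaussianBlur(cv2.cvtColor(p["frame"],6).astype(np.float32),(0,0),.7);g=cv2.magnitude(cv2.Sobel(g,5,1,0),cv2.Sobel(g,5,0,1))
    o=[]
    for a in range(30,90,3):
        best=0
        for dx in np.arange(-.003,.0031,.001):
          for dy in np.arange(-.003,.0031,.001):
            H=hexp(N[0]+dx,N[1]+dy,.0245,np.radians(a));L=np.vstack([np.linspace(H[k],H[(k+1)%6],14) for k in range(6)])
            u=np.array([proj(p,X) for X in L],np.float32);best=max(best,cv2.remap(g,u[:,0].copy(),u[:,1].copy(),1).mean())
        o.append((a,round(float(best),1)))
    print(n,o)
E
python3 o.py
```

```text
side nut 0.94 [210.784 279.216  39.2    28.308] 902
side grater 0.67 [250.096 194.796  53.312  44.31 ] 1736
top nut 0.66 [359.184 211.008  29.512  29.61 ] 434
top grater 0.64 [225.792 182.28   58.688  60.186] 2625
nut z free 
disc [0.56   0.1271 0.0463] [0.1, 0.1] [0.5605 0.1272 0.043 ] [0.5614 0.1356 0.043 ]
tip [0.5576 0.1259 0.0894] [0.7, 0.7] [0.5589 0.126  0.085 ] [0.559  0.1382 0.085 ]
side [(30, 220.6), (33, 216.8), (36, 213.4), (39, 211.9), (42, 211.6), (45, 210.4), (48, 210.3), (51, 208.6), (54, 210.1), (57, 216.7), (60, 221.2), (63, 226.6), (66, 232.3), (69, 236.1), (72, 238.2), (75, 237.9), (78, 236.0), (81, 232.2), (84, 227.9), (87, 223.5)]
top [(30, 116.0), (33, 114.9), (36, 114.6), (39, 114.2), (42, 114.4), (45, 114.2), (48, 114.8), (51, 115.9), (54, 116.9), (57, 117.5), (60, 118.6), (63, 119.8), (66, 120.0), (69, 120.1), (72, 120.1), (75, 119.2), (78, 118.0), (81, 116.4), (84, 116.8), (87, 116.8)]
```

View pics/ov.png

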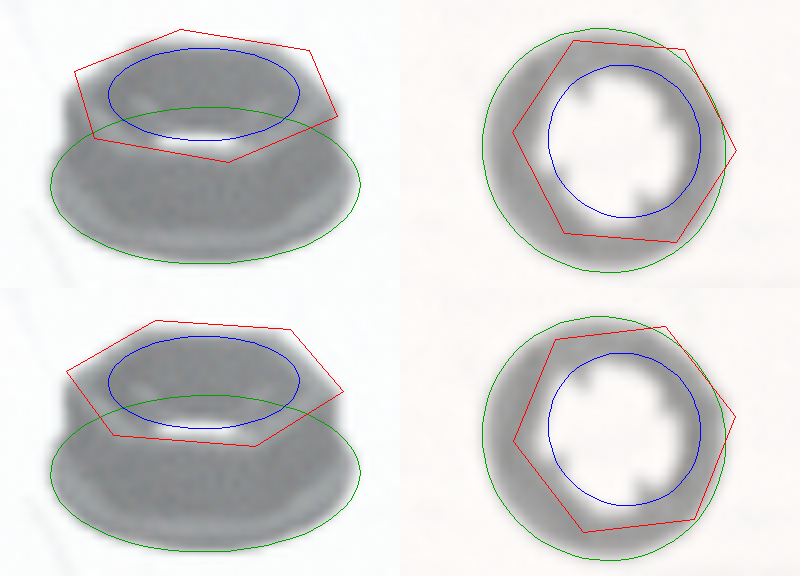

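The hexagon flats lie at about 12, 72 and 132°. The nut is at ≈(0.551,-0.146). The stud is at ≈(0.560,0.127), to be refined with the nut in hand. I'll approach with the closing axis at 132°.

Call:
apply_moves(
  moves=[
    [[-0.031, 0.0195, 0.006], 0],
    [[-0.031, 0.0195, 0.006], 0],
    [[-0.031, 0.0195, 0.006], 0],
    [[-0.031, 0.0195, 0.006], 0],
    [[-0.031, 0.0195, 0.006], 0],
  ],
  hand=0.087,
)

```text
time_s: 2.82
tcp_pos: [0.3328, -0.4368, 0.1925]
ee_rot: [[-0.935, -0.354, 0.0], [-0.354, 0.935, -0.0], [-0.0, -0.0, -1.0]]
wrist_force: [1.0, -0.5, -0.1]
gripper_width: 0.998
gripper_force: 0.0
```

Call:
apply_moves(
  moves=[
    [[-0.031, 0.0195, 0.006], 0],
    [[-0.031, 0.0195, 0.006], 0],
    [[-0.031, 0.0195, 0.006], 0],
    [[-0.031, 0.0195, 0.006], 0],
    [[-0.031, 0.0195, 0.006], 0],
  ],
)

```text
time_s: 3.23
tcp_pos: [0.4434, -0.2904, 0.1626]
ee_rot: [[-0.935, -0.355, 0.001], [-0.355, 0.935, -0.0], [-0.001, -0.001, -1.0]]
wrist_force: [0.2, 0.8, 0.2]
gripper_width: 0.999
gripper_force: 0.0
```

Call:
apply_moves(
  moves=[
    [[-0.031, 0.0195, 0.006], 0],
    [[-0.031, 0.0195, 0.006], 0],
    [[-0.031, 0.0195, 0.006], 0],
    [[-0.031, 0.0195, 0.006], 0],
    [[-0.031, 0.0195, 0.006], 0],
  ],
)

```text
time_s: 3.65
tcp_pos: [0.5537, -0.1441, 0.1326]
ee_rot: [[-0.935, -0.355, 0.001], [-0.355, 0.935, -0.0], [-0.0, -0.0, -1.0]]
wrist_force: [0.5, 0.2, 0.2]
gripper_width: 1.002
gripper_force: 0.0
```

Call:
apply_moves(
  moves=[
    [[0, 0, 0], -7],
    [[0, 0, 0], -7],
    [[0, 0, 0], -7],
    [[0, 0, 0], 0],
  ],
)

```text
time_s: 3.98
tcp_pos: [0.553, -0.1454, 0.1325]
ee_rot: [[-0.744, -0.668, -0.0], [-0.668, 0.744, -0.0], [0.0, -0.0, -1.0]]
wrist_force: [1.0, -0.0, -0.1]
gripper_width: 0.999
gripper_force: 0.0
```

```bash
cat > d.py <<'E'
import sys
from h import *
np.set_printoptions(precision=4,suppress=True)
s=r.sense();R=np.array(s["ee_rot"]);p=np.array(s["tcp_pos"])
print("t",round(s["time_s"],2),"tcp",p,"yawY",round(np.degrees(np.arctan2(R[1,1],R[0,1])),2),"tilt",round(np.degrees(np.arccos(-R[2,2])),2),"F",np.array(s["wrist_force"]),"M",np.array(s["moment"]),"w",s["gripper_width"]*.087,"J",np.array(s["joints"]))
if len(sys.argv)>3: print("tool delta",R.T@(np.array(sys.argv[1:4],float)-p))
E
python3 d.py 0.551 -0.146 0.008
```

```text
t 3.98 tcp [ 0.553  -0.1454  0.1325] yawY 131.95 tilt 0.01 F [ 1.0281 -0.0144 -0.0521] M [ 0.0097 -0.0016  0.0355] w 0.0868729112338124 J [  1.4985  21.5231 -14.3533   0.0065 -54.1257 -49.5522]
tool delta [0.0019 0.0009 0.1245]
```

Call:
apply_moves(
  moves=[
    [[0.001, 0.0005, 0.038], 0],
    [[0.001, 0.0005, 0.038], 0],
    [[0, 0, 0.032], 0],
    [[0, 0, 0.0165], 0],
    [[0, 0, 0], 0],
  ],
)

```text
time_s: 4.4
tcp_pos: [0.5473, -0.1465, 0.004]
ee_rot: [[-0.748, -0.663, -0.009], [-0.663, 0.748, 0.0], [0.006, 0.006, -1.0]]
wrist_force: [-0.2, -0.1, -0.1]
gripper_width: 0.999
gripper_force: 0.0
```

```bash
cat > v.py <<'E'
import sys
from h import *
tag=sys.argv[1];x,y,z=map(float,sys.argv[2:5])
I=[]
for n in("side","top"):
    p=imaging.capture(n);c=proj(p,(x,y,z)).astype(int)
    i=p["frame"][max(c[1]-36,0):c[1]+36,c[0]-50:c[0]+50].astype(float)
    I.append(cv2.resize(np.clip((i/255)**.6*255,0,255).astype(np.uint8),(400,288),interpolation=cv2.INTER_CUBIC));print(n,"origin px",c-[50,36])
cv2.imwrite(f"pics/{tag}.png",np.hstack(I))
E
python3 d.py 0.551 -0.146 0.008; python3 v.py g1 .551 -.146 .03
```

```text
t 4.4 tcp [ 0.5473 -0.1465  0.004 ] yawY 131.54 tilt 0.5 F [-0.1737 -0.0738 -0.0619] M [-0.0359  0.0688  0.0316] w 0.08694246109582401 J [  1.3777  30.8821 -21.6674  -0.0613 -37.9529 -49.7844]
tool delta [-0.0031 -0.0021 -0.004 ]
side origin px [247 238]
top origin px [327 185]
```

View pics/g1.png

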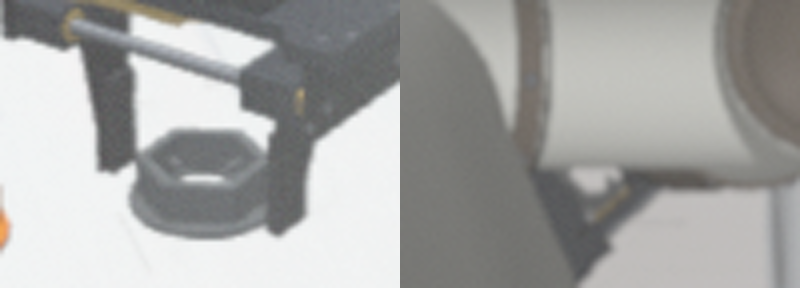

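The fingers straddle the dark nut, which shows in the side crop at ~(200,185). Now a hold to settle.

Call:
apply_moves(
  moves=[
    [[0, 0, 0], 0],
    [[0, 0, 0], 0],
  ],
)

```text
time_s: 4.67
tcp_pos: [0.5521, -0.1465, 0.01]
ee_rot: [[-0.746, -0.666, 0.004], [-0.666, 0.746, -0.0], [-0.003, -0.003, -1.0]]
wrist_force: [0.0, -0.5, -0.1]
gripper_width: 1.003
gripper_force: 0.0
```

```bash
python3 d.py 0.551 -0.1462 0.0085
```

```text
t 4.67 tcp [ 0.5521 -0.1465  0.01  ] yawY 131.75 tilt 0.23 F [ 0.0193 -0.4521 -0.1297] M [ 0.0386  0.0284 -0.0332] w 0.08724980009888944 J [  1.3937  30.4206 -21.3404   0.0238 -38.012  -49.6606]
tool delta [0.0006 0.001  0.0015]
```

Call:
apply_moves(
  moves=[
    [[0, 0, 0.001], 0],
    [[0, 0, 0], 0],
    [[0, 0, 0], 0],
    [[0, 0, 0], 0],
    [[0, 0, 0], 0],
  ],
  hand=0.045,
)

```text
time_s: 5.08
tcp_pos: [0.5507, -0.1464, 0.0073]
ee_rot: [[-0.746, -0.666, 0.0], [-0.666, 0.746, 0.0], [-0.0, -0.0, -1.0]]
wrist_force: [-0.5, 0.9, 0.6]
gripper_width: 0.709
gripper_force: 0.0
```

Call:
apply_moves(
  moves=[
    [[0, 0, 0], 0],
    [[0, 0, 0], 0],
    [[0, 0, 0], 0],
  ],
)

```text
time_s: 5.33
tcp_pos: [0.5506, -0.1464, 0.0071]
ee_rot: [[-0.746, -0.666, -0.0], [-0.666, 0.746, -0.0], [0.0, 0.0, -1.0]]
wrist_force: [-0.5, 0.5, 1.0]
gripper_width: 0.647
gripper_force: 29.9
```

```bash
python3 d.py 0.551 -0.1462 0.0085
```

```text
t 5.33 tcp [ 0.5506 -0.1464  0.0071] yawY 131.79 tilt 0.0 F [-0.4965  0.532   1.0005] M [ 0.1126  0.1326 -0.033 ] w 0.05632853319093778 J [  1.4046  30.6478 -21.486    0.0028 -37.8699 -49.6164]
tool delta [-0.0004 -0.0001 -0.0014]
```

Call:
apply_moves(
  moves=[
    [[0, 0, -0.015], 0],
    [[0, 0, -0.035], 0],
    [[0, 0, -0.035], 0],
    [[0, 0, -0.025], 0],
    [[-0.01, 0.01, -0.015], 0],
  ],
)

```text
time_s: 5.75
tcp_pos: [0.5525, -0.1336, 0.1351]
ee_rot: [[-0.747, -0.665, 0.004], [-0.665, 0.747, -0.001], [-0.003, -0.003, -1.0]]
wrist_force: [0.5, -0.8, -1.7]
gripper_width: 0.639
gripper_force: 29.9
```

Call:
apply_moves(
  moves=[
    [[-0.025, 0.026, 0], 0],
    [[-0.025, 0.026, 0], 0],
    [[-0.025, 0.026, 0], 0],
    [[-0.025, 0.026, 0], 0],
    [[-0.025, 0.026, 0], 0],
  ],
)

```text
time_s: 6.17
tcp_pos: [0.5572, 0.0494, 0.1316]
ee_rot: [[-0.746, -0.666, -0.001], [-0.666, 0.746, -0.0], [0.001, 0.001, -1.0]]
wrist_force: [1.2, 0.2, -1.9]
gripper_width: 0.642
gripper_force: 29.9
```

Call:
apply_moves(
  moves=[
    [[-0.025, 0.026, 0], 0],
    [[-0.02, 0.022, 0], 0],
    [[-0.0089, 0.0094, 0], 0],
    [[0, 0, 0], 0],
    [[0, 0, 0], 0],
  ],
)

```text
time_s: 6.58
tcp_pos: [0.5593, 0.1269, 0.1314]
ee_rot: [[-0.745, -0.667, -0.002], [-0.667, 0.745, -0.001], [0.002, 0.001, -1.0]]
wrist_force: [-0.3, -0.3, -2.2]
gripper_width: 0.638
gripper_force: 29.9
```

Call:
apply_moves(
  moves=[
    [[0, 0, 0], 0],
    [[0, 0, 0], 0],
    [[0, 0, 0], 0],
  ],
)

```text
time_s: 6.83
tcp_pos: [0.5598, 0.1254, 0.132]
ee_rot: [[-0.747, -0.665, -0.0], [-0.665, 0.747, -0.0], [0.0, 0.0, -1.0]]
wrist_force: [-0.2, 0.0, -1.9]
gripper_width: 0.64
gripper_force: 29.9
```

```bash
python3 d.py 0.560 0.127 0.13;python3 v.py g2 .56 .127 .105
```

```text
t 6.83 tcp [0.5598 0.1254 0.132 ] yawY 131.68 tilt 0.02 F [-0.1782  0.0199 -1.8673] M [0.02   0.0309 0.0113] w 0.055696628639246924 J [ 28.798   21.7267 -14.1028  -0.0004 -54.194  -77.115 ]
tool delta [-0.0012  0.0011  0.002 ]
side origin px [225 154]
top origin px [206 174]
```

View pics/g2.png

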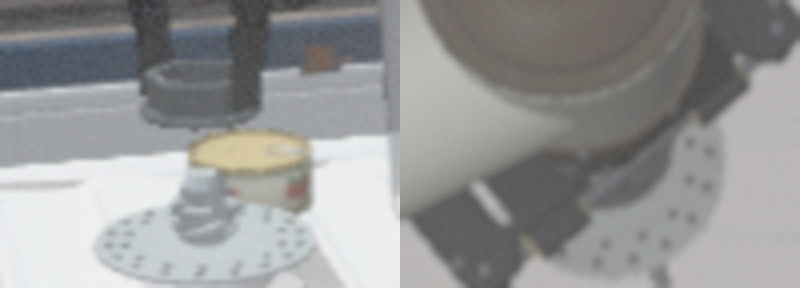

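The nut hangs level above the stud. In the side crop the flange spans columns 140–262 with its bottom at row 129. The disc spans columns 95–316 and rows 200–283. Next I compare their offsets in the same camera.

```bash
cat > w.py <<'E'
from h import *
from scipy.optimize import least_squares
np.set_printoptions(precision=4,suppress=True)
p=imaging.capture("side");q=imaging.capture("top")
def ring(x,y,z,R): a=np.linspace(0,2*np.pi,180,endpoint=False);return np.c_[x+R*np.cos(a),y+R*np.sin(a),0*a+z]
def ext(p,x,y,zz,R):
    u=np.array([proj(p,X) for z in zz for X in ring(x,y,z,R)]);return u[:,0].min(),u[:,0].max(),u[:,1].min(),u[:,1].max()
O=np.array([225,154])
def fit(zz,R,l,rr,b,t=None):
    def res(v):
        e=ext(p,*v,zz,R);o=[e[0]-(O[0]+l/4-.5),e[1]-(O[0]+rr/4-.5),e[3]-(O[1]+b/4-.5)]
        if t: o.append(e[2]-(O[1]+t/4-.5))
        return o
    s=least_squares(res,[.56,.127],diff_step=1e-4);return s.x,s.fun
print("nut side",*fit([.125,.130],.036,140,262,129))
print("disc side",*fit([.041,.043],.066,95,316,283,200))
# top view: dark/grey edges of disc and the visible nut flange arc
for n,im in(("side",p),("top",q)):
    for t in("nut","seat","stud_tip","nut_lugs"):
        for o in models.place_of(im,t)[:2]:
            a=np.array(o["at"])*[560,420];print(n,t,round(o["confidence"],2),a,onz(im,o["at"],{"nut":.125,"seat":.043,"stud_tip":.085,"nut_lugs":.137}[t]))
E
python3 w.py
```

```text
nut side [0.561  0.1345] [-0.2869  0.2858 -0.0562]
disc side [0.5622 0.1406] [ 0.0555 -0.0549 -0.0298  0.056 ]
side nut 0.69 [277.984 177.702] [0.573  0.1583 0.125 ]
side nut 0.55 [232.288 296.31 ] [ 0.4155 -0.3569  0.125 ]
side seat 0.79 [274.68  215.586] [0.5564 0.1241 0.043 ]
side stud_tip 0.56 [274.008 195.594] [0.5601 0.147  0.085 ]
side nut_lugs 0.9 [274.4   174.888] [0.5621 0.1436 0.137 ]
side nut_lugs 0.86 [228.984 291.396] [ 0.4113 -0.364   0.137 ]
top nut 0.86 [374.416 275.688] [ 0.431  -0.1146  0.125 ]
top nut 0.61 [257.824 210.798] [0.556  0.1233 0.125 ]
top seat 0.61 [256.312 215.418] [0.5568 0.1293 0.043 ]
top stud_tip 0.8 [255.696 212.898] [0.5569 0.1291 0.085 ]
top stud_tip 0.69 [255.808 211.89 ] [0.559  0.1289 0.085 ]
top nut_lugs 0.83 [378.504 277.494] [ 0.4278 -0.1197  0.137 ]
top nut_lugs 0.56 [254.296 206.514] [0.5628 0.1302 0.137 ]
```

Call:
apply_moves(
  moves=[
    [[-0.0026, 0.0019, 0.01], 0],
    [[0, 0, 0.02], 0],
    [[0, 0, 0.012], 0],
    [[0, 0, 0.004], 0],
    [[0, 0, 0], 0],
  ],
)

```text
time_s: 7.85
tcp_pos: [0.5597, 0.1296, 0.0843]
ee_rot: [[-0.746, -0.666, -0.003], [-0.666, 0.746, -0.002], [0.003, 0.001, -1.0]]
wrist_force: [1.3, -0.4, -1.8]
gripper_width: 0.637
gripper_force: 29.9
```

Call:
apply_moves(
  moves=[
    [[0, 0, 0.002], 0],
    [[0, 0, 0.002], 0],
    [[0, 0, 0], 0],
    [[0, 0, 0], 0],
  ],
)

```text
time_s: 8.18
tcp_pos: [0.5609, 0.13, 0.0826]
ee_rot: [[-0.746, -0.666, 0.001], [-0.666, 0.746, 0.0], [-0.001, -0.0, -1.0]]
wrist_force: [0.0, -0.3, -1.5]
gripper_width: 0.644
gripper_force: 29.9
```

```bash
python3 d.py 0.5605 0.1285 0.079
```

```text
t 8.18 tcp [0.5609 0.13   0.0826] yawY 131.79 tilt 0.06 F [ 0.0474 -0.301  -1.4903] M [ 0.0034 -0.0088  0.0046] w 0.05599721071664533 J [ 29.1623  25.1409 -16.9926   0.0066 -47.8049 -77.3773]
tool delta [ 0.0013 -0.0008  0.0036]
```

Call:
apply_moves(
  moves=[
    [[0, 0, 0.002], 0],
    [[0, 0, 0.002], 0],
    [[0, 0, 0], 0],
  ],
)

```text
time_s: 8.43
tcp_pos: [0.5604, 0.1296, 0.0779]
ee_rot: [[-0.746, -0.666, -0.0], [-0.666, 0.746, -0.0], [0.0, 0.0, -1.0]]
wrist_force: [-0.4, -0.9, -1.3]
gripper_width: 0.64
gripper_force: 29.9
```

Call:
apply_moves(
  moves=[
    [[0, 0, 0.002], 0],
    [[0, 0, 0.001], 0],
    [[0, 0, 0], 0],
  ],
)

```text
time_s: 8.68
tcp_pos: [0.5609, 0.1297, 0.0765]
ee_rot: [[-0.745, -0.667, 0.001], [-0.667, 0.745, -0.001], [-0.0, -0.001, -1.0]]
wrist_force: [-2.6, -1.0, 6.7]
gripper_width: 0.643
gripper_force: 29.9
```

Call:
apply_moves(
  moves=[
    [[0, 0, 0.001], 0],
    [[0, 0, 0.001], 0],
    [[0, 0, 0], 0],
  ],
)

```text
time_s: 8.93
tcp_pos: [0.5608, 0.1295, 0.0742]
ee_rot: [[-0.745, -0.667, 0.001], [-0.667, 0.745, -0.0], [-0.0, -0.001, -1.0]]
wrist_force: [0.2, -2.2, -0.6]
gripper_width: 0.644
gripper_force: 30.0
```

Call:
apply_moves(
  moves=[
    [[0.001, -0.0004, 0], 0],
    [[0, 0, 0.001], 0],
    [[0, 0, 0.001], 0],
    [[0, 0, 0], 0],
  ],
)

```text
time_s: 9.27
tcp_pos: [0.5603, 0.1289, 0.0717]
ee_rot: [[-0.745, -0.667, 0.0], [-0.667, 0.745, -0.0], [-0.0, -0.0, -1.0]]
wrist_force: [-1.7, -1.2, 6.5]
gripper_width: 0.642
gripper_force: 30.0
```

Call:
apply_moves(
  moves=[
    [[0, 0, 0.001], 0],
    [[0, 0, 0.001], 0],
    [[0, 0, 0], 0],
  ],
)

```text
time_s: 9.52
tcp_pos: [0.5604, 0.1289, 0.0712]
ee_rot: [[-0.745, -0.667, 0.001], [-0.667, 0.745, -0.0], [-0.001, -0.001, -1.0]]
wrist_force: [-4.7, -1.4, 12.4]
gripper_width: 0.644
gripper_force: 30.0
```

```bash
python3 d.py
```

```text
t 9.52 tcp [0.5604 0.1289 0.0712] yawY 131.84 tilt 0.07 F [-4.7185 -1.3982 12.4058] M [-0.3821  1.3711 -0.0193] w 0.056005039764100484 J [ 29.1108  25.9069 -17.753    0.0693 -46.2959 -77.314 ]
```

Call:
apply_moves(
  moves=[
    [[0, 0, -0.002], 0],
    [[0.0014, 0.0007, 0], 0],
    [[0, 0, 0], 0],
    [[0, 0, 0.001], 0],
    [[0, 0, 0], 0],
  ],
)

```text
time_s: 9.93
tcp_pos: [0.5603, 0.1291, 0.0714]
ee_rot: [[-0.745, -0.667, 0.004], [-0.667, 0.745, 0.001], [-0.004, -0.002, -1.0]]
wrist_force: [0.9, -0.4, 8.2]
gripper_width: 0.643
gripper_force: 30.0
```

```bash
python3 d.py
```

```text
t 9.93 tcp [0.5603 0.1291 0.0714] yawY 131.85 tilt 0.23 F [ 0.8838 -0.4241  8.159 ] M [-0.0951 -0.2236  0.024 ] w 0.055931382781281916 J [ 29.1412  25.8096 -17.8876   0.0776 -46.0809 -77.3488]
```

Call:
apply_moves(
  moves=[
    [[0, 0, 0.001], 0],
    [[0, 0, 0.001], 0],
    [[0, 0, 0], 0],
  ],
)

```text
time_s: 10.18
tcp_pos: [0.5604, 0.1291, 0.071]
ee_rot: [[-0.745, -0.668, 0.004], [-0.668, 0.745, 0.001], [-0.004, -0.002, -1.0]]
wrist_force: [-3.2, -0.1, 17.5]
gripper_width: 0.639
gripper_force: 30.0
```

```bash
python3 d.py
```

```text
t 10.18 tcp [0.5604 0.1291 0.071 ] yawY 131.88 tilt 0.26 F [-3.1555 -0.0859 17.5496] M [-0.2065  0.6675 -0.0384] w 0.055555038722334776 J [ 29.1508  25.8399 -17.931    0.1176 -45.9846 -77.357 ]
```

Contact is 2–3 mm higher than a tooth landing would give, so I'm looking before pressing on.

```bash
sed -i 's/c\[1\]-36,0):c\[1\]+36,c\[0\]-50:c\[0\]+50/c[1]-27,0):c[1]+27,c[0]-37:c[0]+37/;s/(400,288)/(800,584)/;s/c-\[50,36\]/c-[37,27]/;s/np.hstack(I)/I[0]/' v.py; python3 v.py g3 .56 .129 .06
```

```text
side origin px [238 181]
top origin px [219 185]
```

View pics/g3.png

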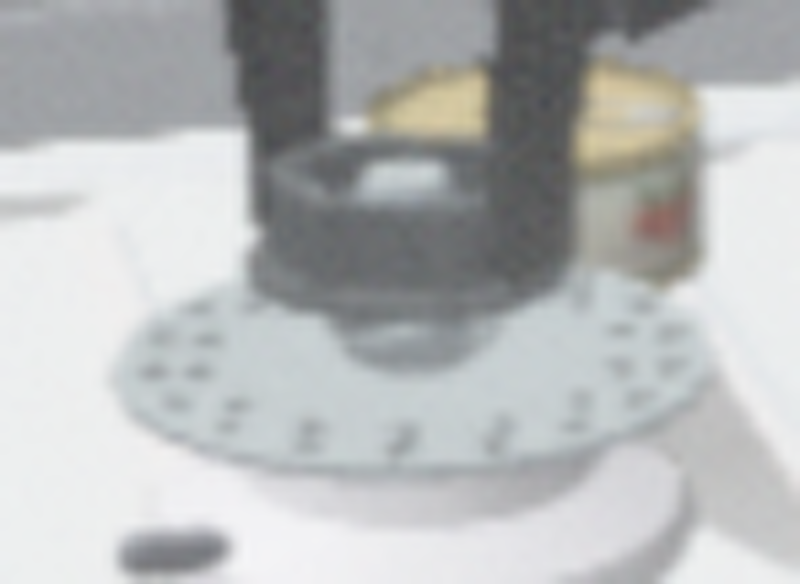

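Call:
apply_moves(
  moves=[
    [[0, 0, -0.003], 0],
    [[0, 0, -0.001], 0],
    [[0, 0, 0], 0],
    [[0, 0, 0], 0],
  ],
)

```text
time_s: 10.62
tcp_pos: [0.5595, 0.1286, 0.0722]
ee_rot: [[-0.745, -0.667, 0.002], [-0.667, 0.745, 0.0], [-0.001, -0.001, -1.0]]
wrist_force: [2.9, -1.0, 2.8]
gripper_width: 0.643
gripper_force: 30.0
```

```bash
python3 d.py
```

```text
t 10.62 tcp [0.5595 0.1286 0.0722] yawY 131.81 tilt 0.1 F [ 2.9064 -1.0159  2.8468] M [-0.4351 -1.1166  0.0595] w 0.05598229468859398 J [ 29.1267  25.7423 -17.8575   0.0506 -46.3085 -77.3491]
```

Call:
apply_moves(
  moves=[
    [[0, 0, -0.002], 0],
    [[-0.0001, -0.0008, 0], 0],
    [[0, 0, 0], 0],
    [[0, 0, 0], 0],
  ],
)

```text
time_s: 10.95
tcp_pos: [0.559, 0.1279, 0.0733]
ee_rot: [[-0.746, -0.666, -0.001], [-0.666, 0.746, -0.0], [0.001, 0.0, -1.0]]
wrist_force: [4.0, -0.2, -2.8]
gripper_width: 0.643
gripper_force: 30.0
```

```bash
python3 d.py
```

```text
t 10.95 tcp [0.559  0.1279 0.0733] yawY 131.77 tilt 0.05 F [ 4.002  -0.1604 -2.8162] M [-0.2133 -1.2198  0.0218] w 0.05595116207152838 J [ 29.0595  25.6673 -17.7612  -0.0199 -46.6226 -77.276 ]
```

Call:
apply_moves(
  moves=[
    [[0, 0, 0.001], 0],
    [[0, 0, 0.001], 0],
    [[0, 0, 0], 0],
  ],
)

```text
time_s: 11.2
tcp_pos: [0.559, 0.1278, 0.0723]
ee_rot: [[-0.746, -0.666, -0.0], [-0.666, 0.746, -0.0], [0.0, 0.0, -1.0]]
wrist_force: [1.7, -1.5, 0.8]
gripper_width: 0.636
gripper_force: 30.0
```

```bash
python3 d.py
```

```text
t 11.2 tcp [0.559  0.1278 0.0723] yawY 131.79 tilt 0.03 F [ 1.6595 -1.502   0.7865] M [-0.26   -0.6016 -0.0196] w 0.05531146956925181 J [ 29.064   25.7327 -17.8459   0.0037 -46.4492 -77.2775]
```

Call:
apply_moves(
  moves=[
    [[0, 0, 0.001], 0],
    [[0, 0, 0.001], 0],
    [[0, 0, 0], 0],
  ],
)

```text
time_s: 11.45
tcp_pos: [0.5591, 0.1279, 0.0717]
ee_rot: [[-0.745, -0.667, 0.0], [-0.667, 0.745, -0.0], [-0.0, -0.0, -1.0]]
wrist_force: [-1.4, -1.1, 7.5]
gripper_width: 0.644
gripper_force: 30.0
```

```bash
python3 d.py
```

```text
t 11.45 tcp [0.5591 0.1279 0.0717] yawY 131.82 tilt 0.03 F [-1.4466 -1.0747  7.5421] M [-0.347   0.3058 -0.0069] w 0.055997716176086725 J [ 29.0709  25.766  -17.9015   0.0346 -46.3188 -77.2761]
```

The stop is flat and level at TCP z ≈0.072 wherever the nut sits laterally, so it's probably resting on a tooth top with the seat at ≈0.046, which matches the triangulated disc height. Starting to back off.

Call:
apply_moves(
  moves=[
    [[0, 0, 0], -4],
    [[0, 0, 0], -4],
    [[0, 0, 0], -4],
    [[0, 0, 0], 0],
  ],
)

```text
time_s: 11.78
tcp_pos: [0.5594, 0.1281, 0.0707]
ee_rot: [[-0.589, -0.808, 0.001], [-0.808, 0.589, 0.0], [-0.001, -0.0, -1.0]]
wrist_force: [0.6, 0.4, 4.7]
gripper_width: 0.641
gripper_force: 30.0
```

```bash
python3 d.py
```

```text
t 11.78 tcp [0.5594 0.1281 0.0707] yawY 143.89 tilt 0.05 F [0.59   0.4174 4.6832] M [ 0.0525 -0.2414  0.2083] w 0.0557325984693325 J [ 29.0702  25.8503 -17.926    0.002  -46.1748 -65.1817]
```

Call:
apply_moves(
  moves=[
    [[0, 0, 0.001], -5],
    [[0, 0, 0.0005], -5],
    [[0, 0, 0], -5],
    [[0, 0, 0], 0],
  ],
)

```text
time_s: 12.12
tcp_pos: [0.5583, 0.1279, 0.0682]
ee_rot: [[-0.362, -0.932, -0.002], [-0.932, 0.362, -0.0], [0.001, 0.002, -1.0]]
wrist_force: [-0.7, 0.1, 2.8]
gripper_width: 0.638
gripper_force: 30.0
```

```bash
python3 d.py
```

```text
t 12.12 tcp [0.5583 0.1279 0.0682] yawY 158.75 tilt 0.1 F [-0.6739  0.0944  2.8299] M [0.2151 0.0465 0.0277] w 0.055528230639240804 J [ 29.0799  26.014  -18.074   -0.0567 -46.0047 -50.2886]
```

The nut dropped off the tooth (−3.6 mm), so the seat is at ≈0.046. The thread drop-in is expected at TCP z ≈0.059 and home at ≈0.053.

Call:
apply_moves(
  moves=[
    [[0, 0, 0.001], -6],
    [[0, 0, 0.0005], -6],
    [[0, 0, 0], -6],
    [[0, 0, 0], 0],
  ],
)

```text
time_s: 12.45
tcp_pos: [0.5599, 0.1281, 0.0678]
ee_rot: [[-0.058, -0.998, 0.002], [-0.998, 0.058, 0.001], [-0.001, -0.002, -1.0]]
wrist_force: [0.9, 0.3, 6.0]
gripper_width: 0.641
gripper_force: 30.0
```

```bash
python3 d.py
```

```text
t 12.45 tcp [0.5599 0.1281 0.0678] yawY 176.7 tilt 0.11 F [0.9186 0.3494 6.0365] M [ 0.1279 -0.2926 -0.0694] w 0.05572443514843461 J [ 29.0507  26.082  -18.0512   0.019  -45.7622 -32.3628]
```

Call:
apply_moves(
  moves=[
    [[0, 0, 0.0005], -6],
    [[0, 0, 0], -6],
    [[0, 0, 0], 0],
  ],
)

```text
time_s: 12.7
tcp_pos: [0.5599, 0.1288, 0.0677]
ee_rot: [[0.151, -0.989, 0.002], [-0.989, -0.151, 0.001], [-0.001, -0.002, -1.0]]
wrist_force: [-1.1, 2.3, 7.7]
gripper_width: 0.64
gripper_force: 30.0
```

```bash
python3 d.py
```

```text
t 12.7 tcp [0.5599 0.1288 0.0677] yawY -171.31 tilt 0.14 F [-1.094   2.2605  7.7491] M [ 0.7686  0.2879 -0.0033] w 0.05569399702002519 J [ 29.0991  26.0943 -18.042   -0.0291 -45.7301 -20.3933]
```

Call:
apply_moves(
  moves=[
    [[0, 0, 0], -5],
    [[0, 0, 0], -5],
    [[0, 0, 0], 0],
  ],
)

```text
time_s: 12.95
tcp_pos: [0.5594, 0.1287, 0.0676]
ee_rot: [[0.32, -0.947, 0.001], [-0.947, -0.32, 0.001], [-0.001, -0.001, -1.0]]
wrist_force: [-0.7, 0.9, 8.3]
gripper_width: 0.642
gripper_force: 30.0
```

```bash
python3 d.py
```

```text
t 12.95 tcp [0.5594 0.1287 0.0676] yawY -161.34 tilt 0.08 F [-0.7184  0.8528  8.3041] M [0.5657 0.3971 0.1054] w 0.05583303034085841 J [ 29.1095  26.092  -18.0658  -0.0325 -45.7647 -10.4235]
```

Call:
apply_moves(
  moves=[
    [[0, 0, 0], -4],
    [[0, 0, 0], -4],
    [[0, 0, 0], 0],
  ],
)

```text
time_s: 13.2
tcp_pos: [0.5577, 0.1277, 0.0659]
ee_rot: [[0.447, -0.894, -0.003], [-0.894, -0.447, -0.001], [-0.001, 0.003, -1.0]]
wrist_force: [0.6, -1.0, 0.8]
gripper_width: 0.639
gripper_force: 30.0
```

```bash
python3 d.py
```

```text
t 13.2 tcp [0.5577 0.1277 0.0659] yawY -153.42 tilt 0.2 F [ 0.5908 -1.018   0.8113] M [-0.4261  0.0993  0.002 ] w 0.05562301613388546 J [ 29.0923  26.1731 -18.2299  -0.0593 -45.7875  -2.4749]
```

The force vanished, so the lugs are over the gaps. Lowering into them.

Call:
apply_moves(
  moves=[
    [[0, 0, 0.002], 0],
    [[0, 0, 0.002], 0],
    [[0, 0, 0], 0],
  ],
)

```text
time_s: 13.45
tcp_pos: [0.5582, 0.1274, 0.061]
ee_rot: [[0.448, -0.894, -0.002], [-0.894, -0.448, -0.001], [-0.0, 0.002, -1.0]]
wrist_force: [2.7, -1.4, -4.9]
gripper_width: 0.639
gripper_force: 30.0
```

```bash
python3 d.py
```

```text
t 13.45 tcp [0.5582 0.1274 0.061 ] yawY -153.39 tilt 0.14 F [ 2.6623 -1.3622 -4.9395] M [-0.5199 -0.5514  0.1206] w 0.05560034040113463 J [ 29.0428  26.5534 -18.4649  -0.0453 -45.1189  -2.4031]
```

Call:
apply_moves(
  moves=[
    [[0, 0, 0.001], 0],
    [[0, 0, 0.001], 0],
    [[0, 0, 0], 0],
  ],
)

```text
time_s: 13.7
tcp_pos: [0.5585, 0.1279, 0.0597]
ee_rot: [[0.45, -0.893, -0.002], [-0.893, -0.45, -0.0], [-0.001, 0.002, -1.0]]
wrist_force: [-0.5, -0.3, -2.8]
gripper_width: 0.639
gripper_force: 30.0
```

```bash
python3 d.py
```

```text
t 13.7 tcp [0.5585 0.1279 0.0597] yawY -153.28 tilt 0.1 F [-0.5007 -0.3286 -2.7606] M [-0.1297  0.1056 -0.0107] w 0.05558341366562707 J [ 29.0676  26.6637 -18.5013  -0.0513 -44.9245  -2.3161]
```

Call:
apply_moves(
  moves=[
    [[0, 0, 0.001], 0],
    [[0, 0, 0.001], 0],
    [[0, 0, 0], 0],
  ],
)

```text
time_s: 13.95
tcp_pos: [0.5593, 0.1281, 0.0588]
ee_rot: [[0.451, -0.893, 0.0], [-0.893, -0.451, 0.0], [-0.0, -0.0, -1.0]]
wrist_force: [-0.4, -0.1, -1.2]
gripper_width: 0.64
gripper_force: 30.0
```

```bash
python3 d.py
```

```text
t 13.95 tcp [0.5593 0.1281 0.0588] yawY -153.21 tilt 0.02 F [-0.4215 -0.0862 -1.1694] M [-0.0303  0.2156  0.0061] w 0.0556511235667614 J [ 29.0755  26.7501 -18.5481  -0.005  -44.684   -2.2854]
```

Call:
apply_moves(
  moves=[
    [[0, 0, 0.001], 0],
    [[0, 0, 0.0005], 0],
    [[0, 0, 0], 0],
  ],
)

```text
time_s: 14.2
tcp_pos: [0.5595, 0.1281, 0.0583]
ee_rot: [[0.451, -0.892, 0.001], [-0.892, -0.451, 0.0], [0.0, -0.001, -1.0]]
wrist_force: [-2.2, -0.1, 5.7]
gripper_width: 0.639
gripper_force: 30.0
```

```bash
python3 d.py
```

```text
t 14.2 tcp [0.5595 0.1281 0.0583] yawY -153.19 tilt 0.06 F [-2.1985 -0.0812  5.7187] M [0.0913 0.8664 0.011 ] w 0.055553068882670836 J [ 29.0728  26.7882 -18.583    0.0221 -44.5696  -2.276 ]
```

The nut is in the gap floor (TCP z ≈0.0584), so home should be ≈0.053 after about 55° clockwise.

Call:
apply_moves(
  moves=[
    [[0, 0, 0], 5],
    [[0, 0, 0.0005], 5],
    [[0, 0, 0.0005], 5],
    [[0, 0, 0], 0],
  ],
)

```text
time_s: 14.53
tcp_pos: [0.5599, 0.1282, 0.0569]
ee_rot: [[0.203, -0.979, 0.002], [-0.979, -0.203, 0.001], [-0.0, -0.002, -1.0]]
wrist_force: [0.8, -0.6, 2.6]
gripper_width: 0.639
gripper_force: 30.0
```

```bash
python3 d.py
```

```text
t 14.53 tcp [0.5599 0.1282 0.0569] yawY -168.28 tilt 0.12 F [ 0.8007 -0.6497  2.6263] M [-0.2012 -0.0079 -0.0382] w 0.05557196949149577 J [ 29.0621  26.8991 -18.6446   0.038  -44.3344 -17.3653]
```

Call:
apply_moves(
  moves=[
    [[0, 0, 0.0005], 5],
    [[0, 0, 0.0005], 5],
    [[0, 0, 0.0005], 5],
    [[0, 0, 0], 0],
  ],
)

```text
time_s: 14.87
tcp_pos: [0.5602, 0.1283, 0.0555]
ee_rot: [[-0.056, -0.998, 0.003], [-0.998, 0.056, 0.001], [-0.001, -0.003, -1.0]]
wrist_force: [1.5, -2.2, 2.8]
gripper_width: 0.637
gripper_force: 30.0
```

```bash
python3 d.py
```

```text
t 14.87 tcp [0.5602 0.1283 0.0555] yawY 176.81 tilt 0.16 F [ 1.4792 -2.2247  2.7837] M [-0.331  -0.2138  0.0232] w 0.05545195457596279 J [ 29.0594  27.0168 -18.7076   0.0519 -44.1249 -32.2838]
```

Call:
apply_moves(
  moves=[
    [[0, 0, 0.0005], 5],
    [[0, 0, 0.0005], 5],
    [[0, 0, 0.0005], 5],
    [[0, 0, 0], 0],
  ],
)

```text
time_s: 15.2
tcp_pos: [0.5599, 0.1283, 0.0542]
ee_rot: [[-0.312, -0.95, 0.002], [-0.95, 0.312, 0.001], [-0.001, -0.002, -1.0]]
wrist_force: [-0.9, -0.9, 4.7]
gripper_width: 0.634
gripper_force: 30.0
```

```bash
python3 d.py
```

```text
t 15.2 tcp [0.5599 0.1283 0.0542] yawY 161.84 tilt 0.12 F [-0.902  -0.9199  4.7343] M [0.0576 0.3924 0.0358] w 0.055177456582790094 J [ 29.0728  27.1094 -18.7805   0.0244 -43.9899 -47.2457]
```

Call:
apply_moves(
  moves=[
    [[0, 0, 0.0005], 4],
    [[0, 0, 0.0005], 4],
    [[0, 0, 0], 0],
  ],
)

```text
time_s: 15.45
tcp_pos: [0.5595, 0.1284, 0.0533]
ee_rot: [[-0.44, -0.898, 0.001], [-0.898, 0.44, 0.001], [-0.001, -0.001, -1.0]]
wrist_force: [-2.2, 0.9, 7.4]
gripper_width: 0.635
gripper_force: 30.0
```

```bash
python3 d.py
```

```text
t 15.45 tcp [0.5595 0.1284 0.0533] yawY 153.88 tilt 0.08 F [-2.156   0.8525  7.4127] M [0.2338 0.7852 0.0631] w 0.05525456433182673 J [ 29.0904  27.163  -18.8385  -0.0026 -43.915  -55.2042]
```

Call:
apply_moves(
  moves=[
    [[0, 0, 0.0003], 3],
    [[0, 0, 0], 1],
    [[0, 0, 0], 0],
  ],
)

```text
time_s: 15.7
tcp_pos: [0.5596, 0.1286, 0.0532]
ee_rot: [[-0.5, -0.866, 0.002], [-0.866, 0.5, 0.001], [-0.002, -0.001, -1.0]]
wrist_force: [-4.8, 0.5, 8.6]
gripper_width: 0.638
gripper_force: 30.0
```

```bash
python3 d.py
```

```text
t 15.7 tcp [0.5596 0.1286 0.0532] yawY 150.0 tilt 0.12 F [-4.813   0.5358  8.5664] M [0.5229 0.9689 0.0709] w 0.055467139115783486 J [ 29.095   27.1726 -18.8384  -0.0041 -43.8722 -59.0927]
```

Call:
apply_moves(
  moves=[
    [[0, 0, 0], 2],
    [[0, 0, 0], 1],
    [[0, 0, 0], 0],
  ],
)

```text
time_s: 15.95
tcp_pos: [0.56, 0.1281, 0.0532]
ee_rot: [[-0.544, -0.839, 0.002], [-0.839, 0.544, 0.0], [-0.002, -0.002, -1.0]]
wrist_force: [-1.2, -0.6, 7.1]
gripper_width: 0.641
gripper_force: 30.0
```

```bash
python3 d.py
```

```text
t 15.95 tcp [0.56   0.1281 0.0532] yawY 147.03 tilt 0.13 F [-1.2129 -0.6064  7.144 ] M [0.0008 0.5172 0.1333] w 0.05577541483915695 J [ 29.0603  27.1887 -18.8389   0.0591 -43.8449 -62.0769]
```

The height no longer changes with turning and the moment is just beginning to rise, so the flange is flat on the disc. Relieving the pressure, opening and lifting.

Call:
apply_moves(
  moves=[
    [[0, 0, -0.001], 0],
    [[0, 0, 0], 0],
    [[0, 0, 0], 0],
  ],
)

```text
time_s: 16.2
tcp_pos: [0.56, 0.1282, 0.0532]
ee_rot: [[-0.546, -0.838, 0.002], [-0.838, 0.546, 0.0], [-0.001, -0.001, -1.0]]
wrist_force: [1.1, -0.8, 3.1]
gripper_width: 0.645
gripper_force: 30.0
```

Call:
apply_moves(
  moves=[
    [[0, 0, 0], 0],
    [[0, 0, 0], 0],
    [[0, 0, 0], 0],
    [[0, 0, 0], 0],
    [[0, 0, 0], 0],
  ],
  hand=0.087,
)

```text
time_s: 16.62
tcp_pos: [0.5588, 0.1278, 0.0524]
ee_rot: [[-0.548, -0.837, -0.001], [-0.837, 0.548, -0.0], [0.001, 0.001, -1.0]]
wrist_force: [0.1, -0.0, -0.4]
gripper_width: 0.927
gripper_force: 0.0
```

Call:
apply_moves(
  moves=[
    [[0, 0, 0], 0],
    [[0, 0, 0], 0],
    [[0, 0, -0.01], 0],
    [[0, 0, -0.02], 0],
    [[0, 0, -0.03], 0],
  ],
)

```text
time_s: 17.03
tcp_pos: [0.5575, 0.1272, 0.1116]
ee_rot: [[-0.548, -0.836, -0.005], [-0.836, 0.548, -0.002], [0.005, 0.003, -1.0]]
wrist_force: [0.2, 0.7, -1.2]
gripper_width: 0.999
gripper_force: 0.0
```

Call:
apply_moves(
  moves=[
    [[0, 0, -0.03], 0],
    [[0, 0, -0.03], 0],
    [[0, 0, -0.02], 0],
    [[0, 0, 0], 0],
    [[0, 0, 0], 0],
  ],
)

```text
time_s: 17.45
tcp_pos: [0.5597, 0.1282, 0.1949]
ee_rot: [[-0.548, -0.837, 0.004], [-0.837, 0.548, 0.002], [-0.004, -0.002, -1.0]]
wrist_force: [-0.9, -0.8, -0.8]
gripper_width: 0.999
gripper_force: 0.0
```

```bash
python3 d.py;  python3 v.py g4 .56 .129 .06
```

```text
t 17.45 tcp [0.5597 0.1282 0.1949] yawY 146.78 tilt 0.23 F [-0.8729 -0.7938 -0.8247] M [ 0.0195  0.0613 -0.002 ] w 0.08689660726329963 J [ 29.0587  18.223   -9.4275  -0.0078 -62.1147 -62.2706]
side origin px [238 181]
top origin px [219 185]
```

View pics/g4.png

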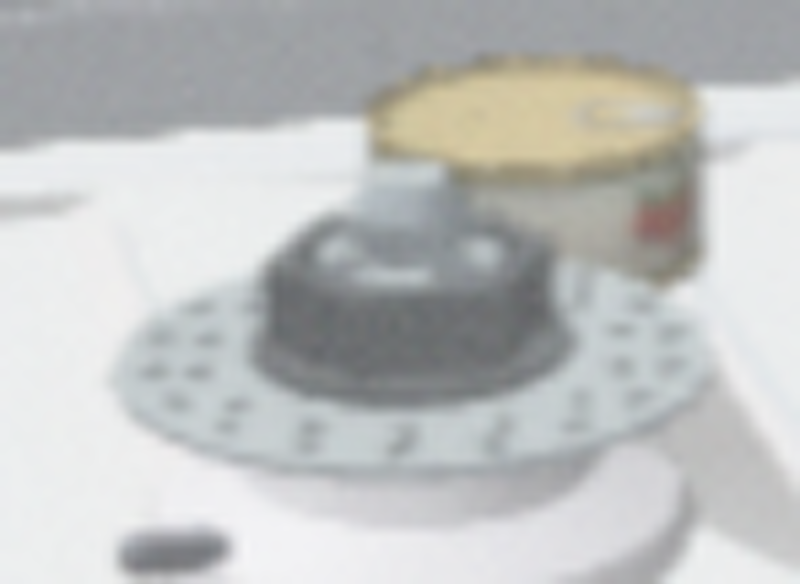

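The nut sits level on the disc, with its flange front edge at row ~400 against 315 when it was on the tooth. That matches the 18.5 mm descent, and the gripper is clear of it. Handing in.

```bash
python3 -c "
from station import r
print(r.finish_job())"
```

```text
the job is handed in; nothing more can be done
None
```

The flange nut is threaded onto the stud and its flange looks flat on the grating disc; it has been let go, and I handed the job in at about 17.5 s (the hand-in gave no verdict).

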